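# Pulse the sample mill: cup to the drive, bayonet lid held halfway to its lock

## Task

Get the empty, freshly cleaned sample mill ready for a pulse test: push its cup carriage (it has an upright black knob for this) along the rods until it clicks home over the coupling at the drive station, then fit the bayonet lid (the one with the bar handle and two side lugs, not the dust cover) fully down into the cup and turn it clockwise halfway to its lock, an eighth of a turn, which is the sprung pulse position. Do not let it go on into the lock click, and leave the dust cover and the other things where they are. Finish while still gripping the lid's handle and holding it in the pulse position against its return spring; do not let go.

Things in the scene. Friction and masses are not known exactly. Their poses are not given: they have to be found in the camera images.
- mill: fixed sample mill, origin on the table under its base (122 mm in x, 320 mm in y). Its y axis runs along the two guide rods (tops 36 mm, end blocks 44 mm high) towards the drive station; its x axis points to the white drive unit, a box 86 x 136 mm, 87 mm high (dial to 97 mm), near face at x = +65 mm, beside the drive station
- drive_station (a point): point on the base where the cup's axis stands when at the drive station (mill's y = +60 mm): a small round coupling hub between the rods, with two low ridges beside it between which the carriage's spring ball drops
- carriage (a joint): travel of the cup carriage along the rods in m, growing towards the drive station (mill's +y). Starts at 0 to 0.03; the detent is at 0.120 and pulls the carriage in from about 5 mm either side; stop at 0.142. Sliding takes about 2 N, the detent's ridges about 8 N; let go, it stays in the detent
- push_knob (a point): centre of the top of the carriage's upright black round knob: diameter 22 mm, 34 mm tall, top 91 mm above the table, 86 mm on the robot's side (mill's -x) of the cup's axis. Moves with the carriage; push it sideways along the rods
- cup_mouth (a point): centre of the mouth of the steel cup (84 mm outside), level with its rim, 97 mm above the table; axes as the mill's. A 58.6 mm hole in an inner flange 5 mm thick, with two notches 16.5 mm wide, 73 mm across, on the +x and -x sides for the lid's lugs. Ribs on the collar mark, clockwise from above: narrow = notch, narrow = pulse (45 degrees), wide = lock (90 degrees)
- pulse_ring (a joint): angle in rad of the sprung ring under the cup's flange that the lugs push round clockwise (the only way they can turn); 0 at rest. It follows after about 0.09 rad of free lid turn: lid at 45 degrees, ring about 0.70. Spring 0.04 N m at first, 0.08 at the pulse position; it turns the lid back if let go. From 1.1 the lock click resists (0.23 N m), over at 1.3
- mill_lid: loose grey bayonet lid, about 100 g, standing on its plug (55 mm wide, 12 mm tall, tapered foot), origin under its centre, z up. Flange 74 mm, 6 mm thick, comes to rest on the cup's rim: origin then 12 mm below the mouth. Two lugs at the foot on the +x and -x sides, 12 mm wide, 66 mm across. A half turn makes no difference. Lid and dust cover stand on either side of the mill
- lid_handle (a point): centre of the top of the lid's bar handle, 43 mm above the lid's underside: the bar runs along the lid's x axis in line with the lugs, 56 mm long, 14 mm wide, 25 mm high above the flange; grip it across the 14 mm from above
- dust_cover: the mill's plain round dust cover, loose, grey like the lid, diameter 76 mm, 37 mm high, with a round knob and no lugs; origin at the centre of its underside; not used, leave it
- honey: open honey jar, 69 mm wide, 88 mm high, loose; origin at the centre of its underside; leave it
- dark_spatula: spatula with a dark handle, 18 x 186 x 12 mm, loose, lying in front of the mill; leave it
Mind the look-alikes: they are no part of the job. Leave any green look-alike of the mill_lid alone.

How it is judged:
By the outcome, as a careful person would: the job done as asked, in the order asked, and still so for the second after the job is handed in, while the arm keeps its last pose, push and grip.
It also fails if it takes over 64 s, if anything falls off the work surface, if the arm or the gripper's body presses on something with over 40 N, if the wrist force passes 120 N, or if a joint passes its speed limit or range.

## Robot

A 6-joint arm with a two-finger parallel gripper is mounted at the origin on a cart in front of the work surface, level with it; the furniture and walls round the work are solid. World frame = base frame: x ahead of the robot, y to its left, z up, the work surface at z = 0. Lengths are in m, angles in rad, forces in N, time in s.
With the tool pointing down it reaches from about 0.35 to 0.975 m from the base axis. Payload 4.9 kg.
Tool frame: the origin (TCP) lies at the very end of the fingers, on their centre line; the grasp point (between the pads) lies 19 mm behind it; z points along the fingers, y is the line along which they close (so a half turn about z gives the same grasp; the last joint's range is limited). The gripper opens to 85 mm and grips with 20 to 120 N. Pads are 22 mm wide; open, the fingers measure 114 mm over their backs; the gripper's body (76 mm by 85 mm) begins 54 mm behind the grasp point. The pads swing forward as they close: fully open they stand 13 mm farther back than shut.
Start: joints at [-0.119, 0.053, 1.613, -0, 1.476, -0.119], TCP at [0.625, 0, 0.231] pointing down, gripper open.
Joint ranges: [-3.01, 3.01], [-1.01, 2.22], [0.06, 2.58], [-1.02, 4.17], [0.09, 2.62], [-3.14, 3.14]. Speed limits (rad/s): [2.57, 2.57, 3.14, 3.14, 3.14, 3.14].

## Interface

Orientations are given as a unit quaternion [w, x, y, z].
In Python, from plant import * gives the robot as it stands.
- The arm moves only by the tool jog_arm, never from a script. Its argument "moves" is a list that holds one entry, the list of rows, each a list of 7 numbers: the finger opening in cm, from 0 to 8.54, then the shift along the tool's x, y, z in cm, then the turn, a rotation vector about the tool's x, y, z in rad. A call has 1 to 20 rows; each row shifts and turns the commanded pose from where the row before left it, along the tool's axes as they then stand; what a row does not reach is not made up. A row lasts 1/12 s, in which the tool goes at most 41.7 mm and 7.16 degrees, less where a joint would pass 70% of its speed; a pose out of reach is approached as far as the arm can. A call is refused whole if a number of a shift passes 4.17 or a number of a turn 0.125, either way. A call with a gripper value outside its range is refused whole. The fingers move at their own pace and stop on an object; the grip force is fixed at half the most. Time passes only in rows, so rows that do not move let the fingers close. It gives the time, the measured TCP pose, the force, the opening and the grip force at its end, in the units of the state.
- state(): the state, without advancing time (a new reading comes with each control period).
- grab_frame(name): name is "scene" or "side" or "wrist"; returns a dict with "color" (384x512x3 uint8, blue, green, red), "depth" (384x512 float32, m along the optical axis (not along the pixel's ray), 0 where there is no reading), "fx", "fy", "cx", "cy" (pixels), "R" (3x3) and "t" (3): a world point X has camera coordinates R X + t. Camera axes: x right, y down, z forward; pixel columns grow to the right and rows downward; lengths in m; the calibration is good to about 2 mm. The wrist camera is an equidistant fisheye: a pixel r from the principal point sees the ray r / f radians off the axis. A picture is of the moment at which its call begins.
- job_done(): hands the job in; it is judged then, once.
Trained networks look in a picture, given as the dict that the camera call returned (one of the last four; its "shot" number tells which), for a name from the list of things; names that differ only in an ending like _2 or _b are one class to them, and where a whole thing is asked for, a point or a joint stands for the part that bears it (a point fixed in the world has none). Each returns a list of dicts, best first, with "p" (0 to 1); they miss things now and then, are a little off and sometimes report something else, mostly with a low value. They report only what shows in the picture. A call takes as long as a camera call. They do not tell look-alikes from the thing itself.
- recognise(name, picture): "rect" ([centre column, centre row, width, height] in pixels, round what is visible of it).
- regions_of(name, picture): "pixels" (384x512 bool, what is visible of it) and "rect" ([centre column, centre row, width, height] in pixels, round what is visible of it).
The state is a dict: "time": time; "joint_pos": joint angles; "joint_vel": joint speeds; "joint_efforts": joint torques, N m; "tool_pos": TCP position; "tool_rot": TCP orientation; "contact_force": force on the tool from outside, world axes, zero at the start; "ft_torque": the same for the moment, N m; "gripper_width": opening from 0.0 (shut) to 1.0 (fully open); "grasp_force": force on a finger pad.
Only numpy, scipy, OpenCV 4.12 (cv2) and the standard library are available. Lean on these libraries where they do the work, as an engineer would, in place of code of your own. Each camera call takes 0.05 s, during which the arm holds its last target. There are 200 camera calls.

## Working session

There is one attempt and no reset: what is moved stays moved. The work goes in short steps, Python scripts to look and compute and a tool call to move; the robot and the scene stay as the last step left them, time stands still between calls to the robot, and variables do not carry over. Pictures are saved under pics/ and viewed, at most 10 in all, crops included, and the job is handed in when it is done.

Besides the shell and the picture viewer there is one more tool, called after "Emit:" as name(argument=value, ...), one argument or row to a line, values as JSON. jog_arm: Moves the arm, as the interface text tells. Its arguments: {"type":"object","properties":{"moves":{"type":"array"}},"required":["moves"]}

```bash
mkdir -p pics; ls; cat > h.py <<'E'
from plant import *
import numpy as np, cv2
def unproj(f,mask):
    v,u=np.nonzero(mask&(f["depth"]>0)); d=f["depth"][v,u]
    c=np.stack([(u-f["cx"])/f["fx"]*d,(v-f["cy"])/f["fy"]*d,d],1)
    return (c-np.array(f["t"]))@np.array(f["R"])
def allpts(f):
    return unproj(f,np.ones(f["depth"].shape,bool))
E
python3 - <<'E'
from h import *
out=[]
for n in("scene","side"):
    f=grab_frame(n); im=f["color"].copy()
    np.savez(f"{n}0.npz",**{k:f[k] for k in("color","depth","fx","fy","cx","cy","R","t")})
    for k in("mill","push_knob","cup_mouth","mill_lid","dust_cover","honey","dark_spatula"):
        for r in regions_of(k,f)[:3]:
            P=unproj(f,r["pixels"]); 
            if len(P)==0: continue
            print(n,k,round(r["p"],2),np.round(r["rect"]),"med",np.round(np.median(P,0),3),"lo",np.round(np.percentile(P,3,0),3),"hi",np.round(np.percentile(P,97,0),3))
    cv2.imwrite(f"pics/{n}0.png",cv2.resize(im,(800,600)))
print(state())
E
```

```text
pics
scene push_knob 0.8 [262. 215.  65.  43.] med [0.554 0.033 0.067] lo [ 0.481 -0.004  0.043] hi [0.617 0.08  0.1  ]
scene cup_mouth 0.82 [261. 211.  62.  45.] med [0.553 0.032 0.067] lo [ 0.481 -0.004  0.042] hi [0.619 0.08  0.1  ]
scene cup_mouth 0.41 [259. 210.  91. 101.] med [0.584 0.073 0.046] lo [ 0.494 -0.066  0.013] hi [0.711 0.236 0.098]
scene mill_lid 0.8 [199. 162.  21.  19.] med [0.534 0.375 0.021] lo [0.509 0.351 0.001] hi [0.573 0.409 0.046]
scene mill_lid 0.73 [334. 217.  25.  25.] med [ 0.748 -0.036  0.02 ] lo [ 0.72  -0.063  0.006] hi [0.788 0.003 0.045]
scene mill_lid 0.47 [262. 198.   4.   0.] med [0.573 0.073 0.085] lo [0.571 0.07  0.081] hi [0.577 0.077 0.087]
scene dust_cover 0.64 [284. 292.  33.  25.] med [ 0.475 -0.174  0.016] lo [ 0.445 -0.204  0.002] hi [ 0.515 -0.136  0.038]
scene honey 0.74 [361. 264.  36.  46.] med [ 0.659 -0.221  0.06 ] lo [ 0.638 -0.248  0.008] hi [ 0.704 -0.184  0.089]
scene dark_spatula 0.79 [167. 222.  38.  40.] med [0.348 0.187 0.009] lo [0.33  0.107 0.003] hi [0.366 0.268 0.015]
side mill 0.91 [235. 211. 107.  80.] med [0.608 0.
[... 889 characters left out ...]
s': array([-1.18987691e-01,  5.26870194e-02,  1.61285474e+00,  4.42252098e-06,
        1.47599182e+00, -1.19011471e-01]), 'joint_vel': array([ 0.00020246,  0.00242255, -0.00019741, -0.00047792,  0.00156143,
       -0.00028036]), 'joint_efforts': array([ 2.98103914e-04, -3.93636632e+01, -3.70442426e+01, -2.26799801e-05,
        1.88256822e-04,  1.18498730e-05]), 'tool_pos': array([6.25003156e-01, 8.97147666e-06, 2.31338699e-01]), 'tool_rot': array([2.18575156e-05, 7.07098521e-01, 7.07115040e-01, 1.99894394e-05]), 'contact_force': array([-0.41769189, -0.74336181, -1.07778275]), 'ft_torque': array([-0.02004503, -0.02599195, -0.01879776]), 'grasp_force': 0.0, 'gripper_width': 1.0026947533595325}
```

```bash
python3 - <<'E'
import numpy as np,cv2
a=np.load("scene0.npz")["color"][120:330,130:400]; b=np.load("side0.npz")["color"][130:290,160:370]
a=cv2.resize(a,(400,311),interpolation=3);a=cv2.resize(np.load("scene0.npz")["color"][130:320,150:390],(760,600),interpolation=2)
cv2.imwrite("pics/a.png",a); cv2.imwrite("pics/b.png",cv2.resize(b,(788,600),interpolation=2))
E
```

```text
(no output)
```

View pics/a.png

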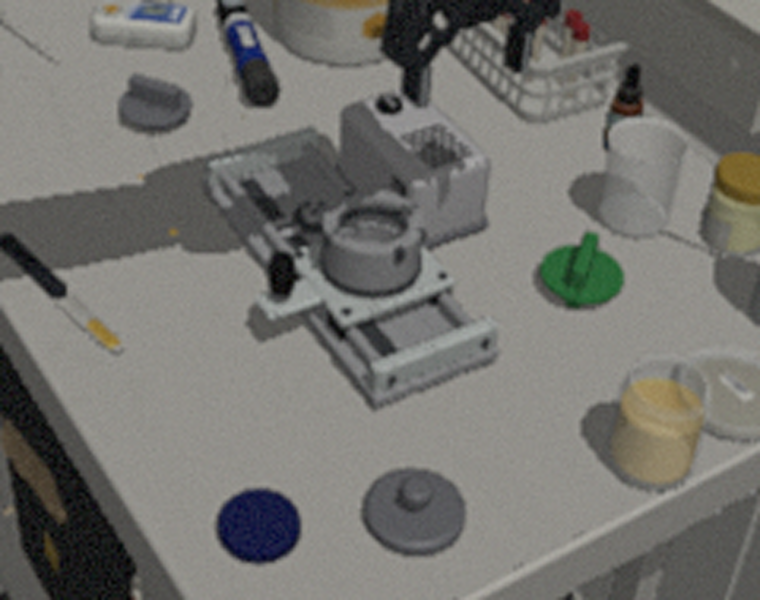

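View pics/b.png

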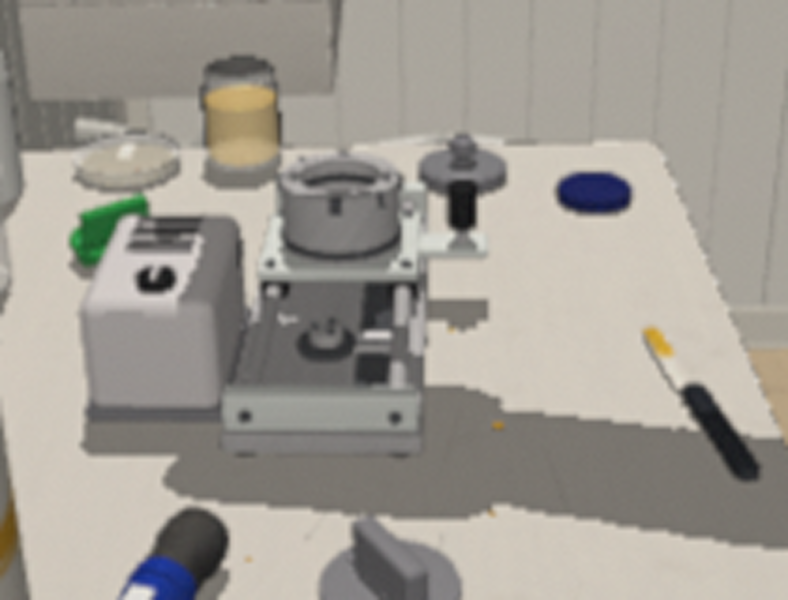

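Scene: the grey lid with bar handle is at (199,162) in the full frame. The green look-alike is at (334,217), the dust cover at (284,292), the knob at about (239,216), and the cup at (267,205). The side view shows the lid at about (264,282) and the hub at about (247,220), so the mill's +y is roughly world +y.

```bash
python3 - <<'E'
from h import *
from scipy.optimize import least_squares
F={n:dict(np.load(n+"0.npz")) for n in("scene","side")}
def circ(P,r):
    s=least_squares(lambda q:np.hypot(P[:,0]-q[0],P[:,1]-q[1])-r,P[:,:2].mean(0),loss="soft_l1",f_scale=.002); return np.round(s.x,4),round(float(np.sqrt(np.mean(s.fun**2))),4)
for n,f in F.items():
    P=allpts(f); b=lambda x0,x1,y0,y1,z0,z1:P[(P[:,0]>x0)&(P[:,0]<x1)&(P[:,1]>y0)&(P[:,1]<y1)&(P[:,2]>z0)&(P[:,2]<z1)]
    C=b(.53,.65,-.03,.12,.07,.105); print(n,"cup",len(C),C[:,2].max(),np.round(C.min(0),3),np.round(C.max(0),3))
    C2=b(.53,.65,-.03,.12,.055,.09); hull=cv2.minEnclosingCircle(b(.54,.65,-.03,.12,.085,.105)[:,:2].astype(np.float32)); print(" enc",hull)
    K=b(.46,.525,0,.1,.065,.1); print(" knob",len(K),np.round(np.median(K,0),3),np.round(K.min(0),3),np.round(K.max(0),3))
    L=b(.48,.6,.32,.44,.024,.055); c,(w,h),a=cv2.minAreaRect(L[:,:2].astype(np.float32)); print(" bar",len(L),np.round(L.mean(0),4),L[:,2].max(),c,w,h,a)
    u=np.linalg.svd(L[:,:2]-L[:,:2].mean(0))[2][0]; print(" bar dir",np.degrees(np.arctan2(u[1],u[0])))
    L=b(.46,.62,.3,.46,.01,.024); print(" lidflange",len(L),cv2.minEnclosingCircle(L[:,:2].astype(np.float32)) if len(L) else"")
    M=b(.48,.68,-.15,.3,.03,.05); r=cv2.minAreaRect(M[:,:2].astype(np.float32)); print(" mill",len(M),r)
    D=b(.62,.8,.05,.3,.07,.09); r=cv2.minAreaRect(D[:,:2].astype(np.float32)); print(" drive",len(D),r)
    # topdown height map
    H=np.zeros((300,200));
    for x,y,z in P:
        i,j=int((y+.15)/.002),int((x-.45)/.002)
        if 0<=i<300 and 0<=j<200:H[i,j]=max(H[i,j],z)
    F[n]["H"]=H
H=np.hstack([F["scene"]["H"],F["side"]["H"]]); 
cv2.imwrite("pics/H.png",cv2.resize(cv2.applyColorMap(np.clip(H/.1*255,0,255).astype(np.uint8),2),(800,600),interpolation=0))
E
```

```text
scene cup 759 0.10182663822191332 [ 0.532 -0.003  0.07 ] [0.65  0.12  0.102]
 enc ((0.5990585088729858, 0.06445541232824326), 0.07426819950342178)
 knob 102 [0.487 0.04  0.085] [0.479 0.033 0.065] [0.5   0.058 0.097]
 bar 121 [0.5399 0.3819 0.0373] 0.04821255741056137 (0.5402444005012512, 0.38503503799438477) 0.02029419131577015 0.05899118259549141 39.589202880859375
 bar dir -56.64155037574631
 lidflange 175 ((0.5407670140266418, 0.38435307145118713), 0.038206107914447784)
 mill 1522 ((0.584863543510437, 0.08749604970216751), (0.3284963369369507, 0.19007351994514465), 76.97144317626953)
 drive 815 ((0.6858449578285217, 0.14114545285701752), (0.13787858188152313, 0.0881434828042984), 88.31510162353516)
side cup 649 0.09912270572682783 [0.534 0.001 0.07 ] [0.65  0.12  0.099]
 enc ((0.595798134803772, 0.06417462229728699), 0.07022220641374588)
 knob 89 [0.492 0.054 0.081] [0.482 0.041 0.065] [0.5   0.059 0.093]
 bar 275 [0.5414 0.3933 0.0374] 0.04574353146947529 (0.5423266291618347, 0.38827282190322876) 0.01396401971578598 0.0573902390897274 30.589115142822266
 bar dir 124.29528644655491
 lidflange 599 ((0.5413730144500732, 0.38767343759536743), 0.03812335059046745)
 mill 1427 ((0.5732107758522034, 0.09530892223119736), (0.3252798020839691, 0.1681469827890396), 79.66043090820312)
 drive 1029 ((0.6867181062698364, 0.14950120449066162), (0.13250581920146942, 0.08442745357751846), 88.01061248779297)
```

View pics/H.png

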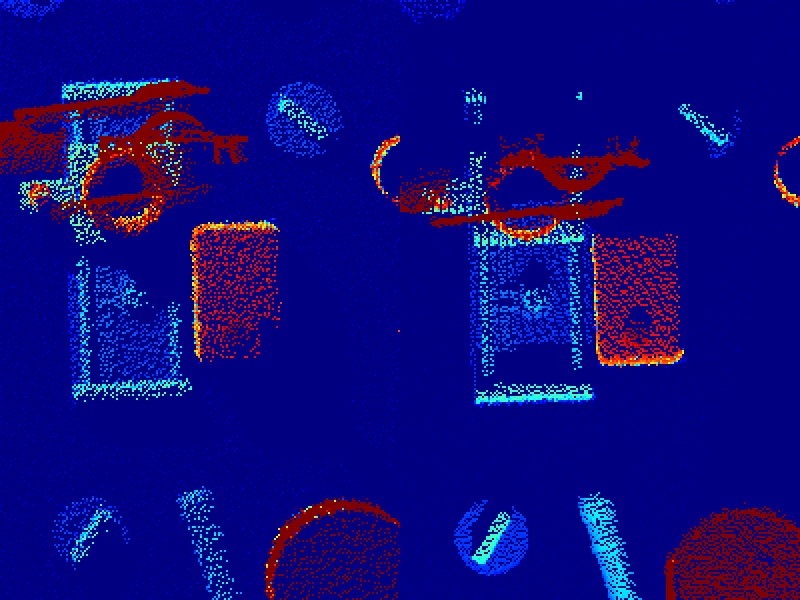

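The height map shows the mill turned about −2° to −3°, with its centre near (0.581, 0.09), the hub near y≈0.15 and the knob near (0.490, 0.046). First I'll bring the closed fingers to the knob's −y side.

Emit:
jog_arm(
  moves=[
    [[0,0,-3.4,0,0,0,0],[0,0,-3.4,0,0,0,0],[0,0,-3.4,0,0,0,0],[0,0,-3.3,0,0,0,0],[0,0,0,3,0,0,0],[0,0,0,3,0,0,0],[0,0,0,3,0,0,0],[0,0,0,3,0,0,0],[0,0,0,2.5,0,0,0],[0,0,0,1.7,0,0,0],[0,0,0,0,0,0,0],[0,0,0,0,0,0,0]],
  ],
)

```text
time: 1.8
tool_pos: [0.4893, 0.0001, 0.0687]
tool_rot: [-0.001, 0.707, 0.707, -0.001]
contact_force: [-0.1, -0.7, 0.5]
gripper_width: 0.001
grasp_force: 0.0
```

```bash
python3 - <<'E'
from h import *
from scipy.optimize import least_squares
F={n:dict(np.load(n+"0.npz")) for n in("scene","side")}
def circ(P,r,c0):
    s=least_squares(lambda q:np.hypot(P[:,0]-q[0],P[:,1]-q[1])-r,c0,loss="soft_l1",f_scale=.001); return np.round(s.x,4)
for n,f in F.items():
    P=allpts(f); d=lambda c:np.hypot(P[:,0]-c[0],P[:,1]-c[1])
    K=P[(d((.489,.045))<.016)&(P[:,2]>.062)&(P[:,2]<.086)]; print(n,"knob",len(K),circ(K,.011,(.489,.045)))
    C=P[(abs(d((.574,.041))-.042)<.006)&(P[:,2]>.062)&(P[:,2]<.095)]; print("cup",len(C),circ(C,.042,(.574,.041)))
    for x0,nm in((.531,"rodL"),(.63,"rodR")):
        R=P[(abs(P[:,0]-x0)<.012)&(P[:,1]>.1)&(P[:,1]<.22)&(P[:,2]>.028)&(P[:,2]<.04)]
        if len(R)>10: print(nm,len(R),np.polyfit(R[:,1]-.15,R[:,0],1))
    R=P[(P[:,0]>.52)&(P[:,0]<.65)&(P[:,1]>.225)&(P[:,1]<.26)&(P[:,2]>.038)&(P[:,2]<.048)]; print("block",len(R),np.polyfit(R[:,0]-.58,R[:,1],1),R[:,0].min(),R[:,0].max())
E
```

```text
scene knob 59 [0.491 0.047]
cup 367 [0.5759 0.0429]
rodL 107 [0.02721736 0.5337029 ]
rodR 61 [0.04216265 0.62288554]
block 155 [-0.04516042  0.23875429] 0.524097623820591 0.6416474280407096
side knob 64 [0.4911 0.0456]
cup 384 [0.5765 0.0433]
rodL 109 [0.04003003 0.53522378]
rodR 110 [0.03444831 0.62466389]
block 281 [-0.03571842  0.24477746] 0.5266297449326149 0.641474108203296
```

Emit:
jog_arm(
  moves=[
    [[0,1.2,0,0,0,0,0],[0,1,0,0,0,0,0],[0,1,0,0,0,0,0],[0,1,0,0,0,0,0],[0,1,0,0,0,0,0],[0,1,0,0,0,0,0],[0,1,0.1,0,0,0,0],[0,1,0.1,0,0,0,0],[0,1,0.1,0,0,0,0],[0,1,0.1,0,0,0,0],[0,0.8,0,0,0,0,0],[0,0,0,0,0,0,0],[0,0,0,0,0,0,0]],
  ],
)

```text
time: 2.88
tool_pos: [0.4939, 0.1107, 0.0691]
tool_rot: [-0.0, 0.707, 0.707, 0.0]
contact_force: [0.3, -0.1, 0.3]
gripper_width: -0.001
grasp_force: 0.0
```

```bash
cat >> h.py <<'E'
from scipy.optimize import least_squares
def circ(P,r,c0,z0,z1,tol=.006):
    d=np.hypot(P[:,0]-c0[0],P[:,1]-c0[1]); Q=P[(abs(d-r)<tol)&(P[:,2]>z0)&(P[:,2]<z1)]
    if len(Q)<15: return len(Q),None
    s=least_squares(lambda q:np.hypot(Q[:,0]-q[0],Q[:,1]-q[1])-r,c0,loss="soft_l1",f_scale=.001); return len(Q),np.round(s.x,4)
E
cat > look.py <<'E'
from h import *
import sys
g=eval(sys.argv[1])
for n in("scene","side"):
    f=grab_frame(n); P=allpts(f); c=g
    for _ in range(4):
        k,c2=circ(P,.042,c,.062,.095,.008); c=c2 if c2 is not None else c
    print(n,"cup",k,c)
    print(" knob",circ(P,.011,(c[0]-.086,c[1]+.003),.062,.086))
    np.savez(f"{n}1.npz",**{k:f[k] for k in("color","depth","fx","fy","cx","cy","R","t")})
E
python3 look.py "(.579,.135)"
```

```text
scene cup 313 [0.5791 0.1329]
 knob (18, array([0.4943, 0.1364]))
side cup 521 [0.5799 0.1332]
 knob (80, array([0.494 , 0.1352]))
```

Emit:
jog_arm(
  moves=[
    [[0,0.3,0,0,0,0,0],[0,0.3,0,0,0,0,0],[0,0.3,0,0,0,0,0],[0,0.3,0,0,0,0,0],[0,0.3,0,0,0,0,0],[0,0,0,0,0,0,0],[0,0,0,0,0,0,0]],
  ],
)

```text
time: 3.57
tool_pos: [0.494, 0.1252, 0.0694]
tool_rot: [-0.0, 0.707, 0.707, 0.0]
contact_force: [-0.2, 0.3, 0.5]
gripper_width: -0.001
grasp_force: 0.0
```

```bash
python3 look.py "(.579,.149)"
```

```text
scene cup 331 [0.5796 0.1453]
 knob (17, array([0.4948, 0.1469]))
side cup 545 [0.5805 0.1464]
 knob (79, array([0.4946, 0.1485]))
```

Emit:
jog_arm(
  moves=[
    [[0,0.1,0,0,0,0,0],[0,0.1,0,0,0,0,0],[0,0.1,0,0,0,0,0],[0,0,0,0,0,0,0],[0,0,0,0,0,0,0]],
  ],
)

```text
time: 4.08
tool_pos: [0.494, 0.1281, 0.0693]
tool_rot: [-0.0, 0.707, 0.707, 0.0]
contact_force: [0.6, 0.1, -0.4]
gripper_width: -0.001
grasp_force: 0.0
```

```bash
python3 look.py "(.579,.151)"
```

```text
scene cup 332 [0.5799 0.1473]
 knob (16, array([0.4954, 0.1499]))
side cup 540 [0.5804 0.1477]
 knob (79, array([0.4945, 0.1497]))
```

Emit:
jog_arm(
  moves=[
    [[0,0.1,0,0,0,0,0],[0,0.1,0,0,0,0,0],[0,0.1,0,0,0,0,0],[0,0,0,0,0,0,0]],
  ],
)

```text
time: 4.52
tool_pos: [0.494, 0.1296, 0.0693]
tool_rot: [0.001, 0.707, 0.707, -0.001]
contact_force: [0.2, -6.7, 1.3]
gripper_width: -0.001
grasp_force: 3.4
```

```bash
python3 look.py "(.579,.151)"
```

```text
scene cup 323 [0.5799 0.1484]
 knob (12, None)
side cup 545 [0.5804 0.149 ]
 knob (80, array([0.4947, 0.1513]))
```

Emit:
jog_arm(
  moves=[
    [[0,0.1,0,0,0,0,0],[0,0.1,0,0,0,0,0],[0,0,0,0,0,0,0],[0,0,0,0,0,0,0]],
  ],
)

```text
time: 4.95
tool_pos: [0.494, 0.1301, 0.0693]
tool_rot: [0.002, 0.707, 0.707, -0.003]
contact_force: [0.6, -12.2, 1.6]
gripper_width: 0.001
grasp_force: 6.1
```

```bash
python3 look.py "(.579,.153)"
```

```text
scene cup 326 [0.5801 0.1487]
 knob (11, None)
side cup 543 [0.5804 0.1495]
 knob (81, array([0.4949, 0.1518]))
```

```bash
python3 - <<'E'
from h import *
yaw=-.037; ex=np.array([np.cos(yaw),np.sin(yaw)]); ey=np.array([-ex[1],ex[0]]); c=np.array([.580,.15])
for n in("scene","side"):
  for k in "01":
    f=dict(np.load(f"{n}{k}.npz")); P=allpts(f); X=(P[:,:2]-c)@ex; Y=(P[:,:2]-c)@ey; Z=P[:,2]
    for nm,s in(("+blk",1),("-blk",-1)):
        m=(abs(X)<.055)&(abs(Y-(-.06+s*.15))<.025)&(Z>.038)&(Z<.05); y=Y[m]
        if len(y)>20: print(n,k,nm,len(y),np.round(np.percentile(y,[1,5,50,95,99]),4))
        m=(abs(X)<.05)&(abs(Y-(-.06+s*.16))<.02)&(Z>.004)&(Z<.036); y=Y[m]
        if len(y)>20: print("   face",len(y),np.round(np.percentile(y,[1,50,99]),4))
    m=(abs(X)<.03)&(abs(Y)<.03)&(Z<.06)&(Z>0); 
    if k=="0":
        z=Z[m]; print(" hubz",np.round(np.percentile(z,[5,50,95,99]),4)); h=m&(Z>np.median(z)+.004); print(" hub",h.sum(),X[h].mean(),Y[h].mean(),X[h].min(),X[h].max(),Y[h].min(),Y[h].max())
E
python3 - <<'E'
import numpy as np,cv2
a=np.load("side0.npz")["color"][195:255,215:275]; b=np.load("side1.npz")["color"][180:255,210:285]
cv2.imwrite("pics/c.png",np.hstack([cv2.resize(x,(400,400),interpolation=2) for x in(a,b)]))
E
```

```text
scene 0 +blk 151 [0.081  0.0827 0.0877 0.097  0.0988]
   face 141 [0.0805 0.0847 0.0889]
scene 0 -blk 225 [-0.2176 -0.2166 -0.2117 -0.2028 -0.2007]
   face 286 [-0.2342 -0.216  -0.2124]
 hubz [0.0185 0.0245 0.0357 0.0375]
 hub 38 0.0011631186882948609 -0.003864107607445989 -0.027786620913801272 0.015909053612162487 -0.019201462431637426 0.007718294815110679
scene 1 -blk 218 [-0.2172 -0.2163 -0.2114 -0.2024 -0.2   ]
   face 292 [-0.2345 -0.2163 -0.2126]
side 0 +blk 269 [0.0845 0.0861 0.0963 0.0995 0.1005]
   face 526 [0.095  0.0993 0.1039]
side 0 -blk 21 [-0.2123 -0.2107 -0.2029 -0.2006 -0.1891]
 hubz [0.0172 0.0224 0.0336 0.0363]
 hub 52 0.003798576384500097 0.0011031038664087954 -0.012429924295609383 0.014526894316759298 -0.010763671247779358 0.010476833666629257
side 1 +blk 261 [0.0851 0.0866 0.0962 0.0998 0.1004]
   face 531 [0.0948 0.0994 0.1035]
side 1 -blk 106 [-0.2129 -0.2118 -0.2029 -0.1994 -0.1992]
   face 116 [-0.2076 -0.2019 -0.2001]
```

View pics/c.png

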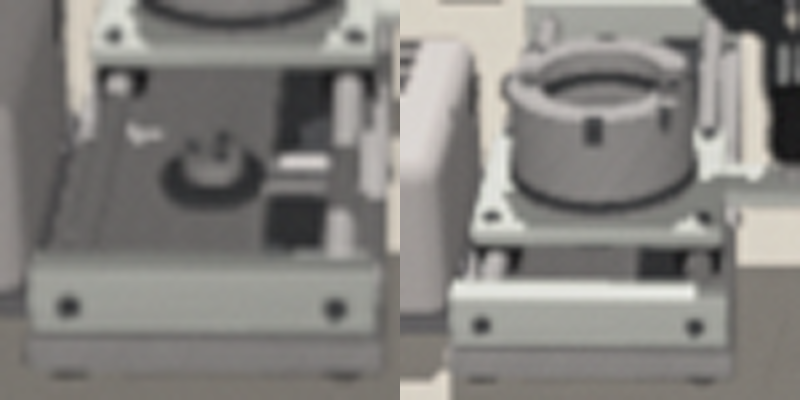

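Emit:
jog_arm(
  moves=[
    [[0,-0.4,0,0,0,0,0],[0,-1,0,0,0,0,0],[0,0,0,0,0,0,0],[0,0,0,0,0,0,0],[0,0,0,0,0,0,0]],
  ],
)

```text
time: 5.47
tool_pos: [0.494, 0.1191, 0.0693]
tool_rot: [-0.0, 0.707, 0.707, 0.0]
contact_force: [-0.3, -0.1, -0.2]
gripper_width: 0.001
grasp_force: 0.0
```

```bash
for i in 1 2; do python3 look.py "(.579,.149)"; done
```

```text
scene cup 304 [0.5796 0.1483]
 knob (14, None)
side cup 548 [0.5805 0.1489]
 knob (82, array([0.4945, 0.1506]))
scene cup 303 [0.5799 0.1484]
 knob (16, array([0.4946, 0.1516]))
side cup 536 [0.5804 0.1489]
 knob (80, array([0.4946, 0.1507]))
```

Emit:
jog_arm(
  moves=[
    [[0,0,0,-2,0,0,0],[0,0,0,-2,0,0,0],[0,3.2,0,0,0,0,0],[0,3.2,0,0,0,0,0],[0,0,0,2,0,0,0],[0,0,0,2,0,0,0],[0,-0.4,0,0,0,0,0],[0,-0.3,0,0,0,0,0],[0,-0.2,0,0,0,0,0],[0,-0.1,0,0,0,0,0],[0,0,0,0,0,0,0]],
  ],
)

```text
time: 6.58
tool_pos: [0.4949, 0.1727, 0.0706]
tool_rot: [0.001, 0.707, 0.707, 0.001]
contact_force: [0.2, -0.8, 0.8]
gripper_width: -0.0
grasp_force: 0.0
```

Emit:
jog_arm(
  moves=[
    [[0,-0.1,0,0,0,0,0],[0,0,0,0,0,0,0]],
  ],
)

```text
time: 6.75
tool_pos: [0.4948, 0.1721, 0.0704]
tool_rot: [0.0, 0.707, 0.707, 0.001]
contact_force: [-0.4, 0.9, 1.0]
gripper_width: -0.0
grasp_force: 0.5
```

Emit:
jog_arm(
  moves=[
    [[0,-0.1,0,0,0,0,0],[0,0,0,0,0,0,0]],
  ],
)

```text
time: 6.92
tool_pos: [0.4948, 0.1717, 0.0703]
tool_rot: [0.0, 0.707, 0.707, 0.001]
contact_force: [0.6, 3.7, 2.2]
gripper_width: -0.004
grasp_force: 2.0
```

Emit:
jog_arm(
  moves=[
    [[0,-0.1,0,0,0,0,0],[0,0,0,0,0,0,0]],
  ],
)

```text
time: 7.08
tool_pos: [0.4947, 0.1713, 0.0703]
tool_rot: [-0.0, 0.707, 0.707, 0.002]
contact_force: [0.4, 6.7, 3.7]
gripper_width: 0.002
grasp_force: 3.3
```

```bash
python3 look.py "(.579,.149)"
```

```text
scene cup 351 [0.58  0.146]
 knob (57, array([0.4941, 0.1507]))
side cup 552 [0.5803 0.147 ]
 knob (2, None)
```

Emit:
jog_arm(
  moves=[
    [[4.5,0.5,0,0,0,0,0],[4.5,0,0,-3,0,0,0],[4.5,0,0,-4,0,0,0],[4.5,0,0,-4,0,0,0],[4.5,3.6,0.8,0,0,0,0],[4.5,3.6,0.8,0,0,0,0],[4.5,3.6,0.8,0,0,0,0],[4.5,3.6,0.8,0,0,0,0],[4.5,3.6,0.8,0,0,0,0],[4.5,3,0.7,0,0,0,0],[4.5,0,0,0,0,0,-0.12],[4.5,0,0,0,0,0,-0.12],[4.5,0,0,0,0,0,-0.12],[4.5,0,0,0,0,0,-0.12],[4.5,0,0,0,0,0,-0.1],[4.5,0,0,0,0,0,0]],
  ],
)

```text
time: 8.52
tool_pos: [0.5406, 0.3845, 0.1782]
tool_rot: [-0.0, 0.475, 0.88, -0.001]
contact_force: [-0.4, 0.5, 0.1]
gripper_width: 0.523
grasp_force: 0.0
```

```bash
python3 - <<'E'
from h import *
s=state(); print(s["time"],s["tool_pos"],s["tool_rot"],s["joint_pos"])
P={}
for n in("scene","side"):
    f=grab_frame(n); c=(.58,.148); Q=allpts(f)
    for _ in range(4):
        k,c2=circ(Q,.042,c,.062,.095,.008); c=c2 if c2 is not None else c
    print(n,"cup",k,c)
f=grab_frame("wrist"); print({k:f[k] for k in("fx","fy","cx","cy","R","t")})
np.savez("wrist0.npz",**{k:f[k] for k in("color","depth","fx","fy","cx","cy","R","t")})
for r in regions_of("mill_lid",f): print(r["p"],r["rect"]); 
cv2.imwrite("pics/w0.png",f["color"])
E
```

```text
8.5167 [0.54063815 0.38447815 0.17824876] [-7.08547140e-06  4.74677705e-01  8.80158834e-01 -1.22615299e-03] [ 5.06648867e-01  1.78608272e-01  1.56623258e+00 -1.33009741e-03
  1.39882479e+00 -7.47220434e-02]
scene cup 354 [0.5798 0.1466]
side cup 315 [0.5805 0.1467]
{'fx': 297.3186396354542, 'fy': 297.3186396354542, 'cx': 255.48016276991828, 'cy': 191.64043523689764, 'R': array([[ 0.8384022 ,  0.54504703, -0.00234187],
       [ 0.51555909, -0.79163444,  0.32789286],
       [ 0.17686312, -0.27611347, -0.94471201]]), 't': array([-6.62876859e-01, -3.90323248e-04,  3.41138168e-01])}
0.56 [258.9, 172.2, 67.6, 67.7]
0.43 [191.1, 344.1, 90.8, 48.3]
```

View pics/w0.png

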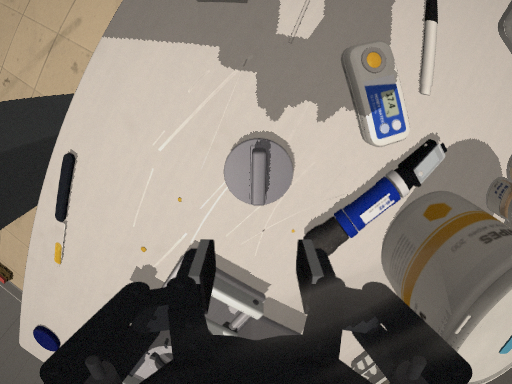

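```bash
cat >> h.py <<'E'
def wpts(f):
    v,u=np.mgrid[0:384,0:512]; dx,dy=u-f["cx"],v-f["cy"]; r=np.hypot(dx,dy)+1e-9; th=r/f["fx"]; d=f["depth"]
    k=np.tan(th)/r; m=(d>0)&(th<1.3)
    c=np.stack([dx*k*d,dy*k*d,d],-1)[m]
    return (c-np.array(f["t"]))@np.array(f["R"])
E
python3 - <<'E'
from h import *
f=dict(np.load("wrist0.npz")); P=wpts(f)
d=np.hypot(P[:,0]-.5415,P[:,1]-.386); m=d<.05
print("table z",np.median(P[(d>.05)&(d<.08)][:,2]))
B=P[(d<.034)&(P[:,2]>.036)&(P[:,2]<.052)]; print("bar",len(B),np.round(np.percentile(B[:,2],[5,50,95]),4))
r=cv2.minAreaRect(B[:,:2].astype(np.float32)); u=np.linalg.svd(B[:,:2]-B[:,:2].mean(0),full_matrices=False)[2][0]; print(r,B.mean(0),np.degrees(np.arctan2(u[1],u[0])))
F=P[(d<.05)&(P[:,2]>.010)&(P[:,2]<.026)]; print("flange",len(F),np.median(F[:,2]),cv2.minEnclosingCircle(F[:,:2].astype(np.float32)))
E
```

```text
table z 0.0010574538820612783
bar 769 [0.0401 0.0422 0.0436]
((0.543135404586792, 0.3861894905567169), (0.013929344713687897, 0.05681972950696945), 31.498098373413086) [0.54210272 0.38758777 0.04210458] -58.048463019019216
flange 2853 0.017668523541128064 ((0.5430641174316406, 0.38647234439849854), 0.037423886358737946)
```

Emit:
jog_arm(
  moves=[
    [[4.5,0,0.3,0,0,0,0.03],[4.5,0,0,3,0,0,0],[4.5,0,0,3,0,0,0],[4.5,0,0,3,0,0,0],[4.5,0,0,3,0,0,0],[4.5,0,0,2,0,0,0],[4.5,0,0,1.5,0,0,0],[4.5,0,0,0,0,0,0],[2.5,0,0,0,0,0,0],[1.8,0,0,0,0,0,0],[1.2,0,0,0,0,0,0],[0.5,0,0,0,0,0,0],[0,0,0,0,0,0,0],[0,0,0,0,0,0,0],[0,0,0,0,0,0,0],[0,0,0,0,0,0,0]],
  ],
)

```text
time: 10.05
tool_pos: [0.5452, 0.3876, 0.027]
tool_rot: [0.001, 0.489, 0.873, 0.002]
contact_force: [0.2, 0.7, 6.0]
gripper_width: 0.148
grasp_force: 60.0
```

Emit:
jog_arm(
  moves=[
    [[0,0,0,-1,0,0,0],[0,0,0,-3,0,0,0],[0,0,0,-4,0,0,0],[0,0,0,-4,0,0,0],[0,0,0,-4,0,0,0],[0,-3.2,-1.37,0,0,0,0],[0,-3.2,-1.37,0,0,0,0],[0,-3.2,-1.37,0,0,0,0],[0,-3.2,-1.37,0,0,0,0],[0,-3.2,-1.37,0,0,0,0],[0,-3.2,-1.37,0,0,0,0],[0,-3.1,-1.37,0,0,0,0],[0,0,0,0,0,0,0]],
  ],
)

```text
time: 11.13
tool_pos: [0.5785, 0.1412, 0.1843]
tool_rot: [0.001, 0.491, 0.871, -0.001]
contact_force: [0.7, 0.0, -1.3]
gripper_width: 0.145
grasp_force: 59.0
```

Emit:
jog_arm(
  moves=[
    [[0,0,0,0,0,0,-0.123],[0,0,0,0,0,0,-0.123],[0,0,0,0,0,0,-0.123],[0,0,0,0,0,0,-0.123],[0,0,0,0,0,0,-0.123],[0,0,0,0,0,0,-0.123],[0,0,0,0,0,0,-0.123],[0,0,0,0,0,0,-0.123],[0,0,0,0,0,0,0],[0,0,0,0,0,0,0]],
  ],
)

```text
time: 11.97
tool_pos: [0.5779, 0.1467, 0.1843]
tool_rot: [-0.0, 0.02, 1.0, 0.0]
contact_force: [-0.6, -0.0, -1.1]
gripper_width: 0.144
grasp_force: 59.0
```

```bash
cat > held.py <<'E'
from h import *
import sys
s=state(); t=s["tool_pos"]; q=s["tool_rot"]; ang=np.degrees(2*np.arctan2(q[2],q[1]))-90
print(s["time"],np.round(t,4),q.round(4),"tool y deg",ang,s["contact_force"].round(1))
for n in("scene","side","wrist"):
    f=grab_frame(n); np.savez(f"{n}2.npz",**{k:f[k] for k in("color","depth","fx","fy","cx","cy","R","t")})
    P=wpts(f) if n=="wrist" else allpts(f)
    for dz in(-.036,-.030,-.024,-.018,-.012,-.006):
        Q=P[(abs(P[:,2]-t[2]-dz)<.003)&(np.hypot(P[:,0]-t[0],P[:,1]-t[1])<.05)]
        if len(Q)>15:
            c=tuple(t[:2])
            for _ in range(4): k,c2=circ(Q,.037,c,-1,1,.006); c=c2 if c2 is not None else c
            print(n,dz,len(Q),np.round(Q.min(0)-t,3)[:2],np.round(Q.max(0)-t,3)[:2],"r37",k,np.round(np.array(c)-t[:2],4))
E
python3 held.py; python3 - <<'E'
import numpy as np,cv2
a=cv2.resize(np.load("side2.npz")["color"][100:250,190:300],(400,545),interpolation=2); b=cv2.resize(np.load("wrist2.npz")["color"][120:384,100:400],(400,352)); b=np.vstack([b,np.zeros((193,400,3),np.uint8)])
cv2.imwrite("pics/d.png",np.hstack([a,b]))
E
```

```text
11.9667 [0.5779 0.1467 0.1843] [-2.000e-04  1.990e-02  9.998e-01  0.000e+00] tool y deg 87.72505830721124 [-0.6 -0.  -1.1]
scene -0.012 61 [-0.037 -0.038] [0.035 0.031] r37 48 [0.0007 0.0016]
scene -0.006 179 [-0.037 -0.039] [0.035 0.032] r37 87 [0.0032 0.005 ]
side -0.024 49 [-0.033  0.003] [0.032 0.028] r37 3 [0. 0.]
side -0.012 127 [-0.038 -0.016] [0.034 0.039] r37 92 [-0.0007 -0.0009]
side -0.006 146 [-0.035 -0.015] [0.034 0.039] r37 55 [ 0.0027 -0.0058]
wrist -0.012 4255 [-0.037 -0.037] [0.025 0.036] r37 2282 [ 0.0042 -0.001 ]
wrist -0.006 1877 [-0.037 -0.037] [0.021 0.035] r37 1138 [ 0.0081 -0.0009]
```

View pics/d.png

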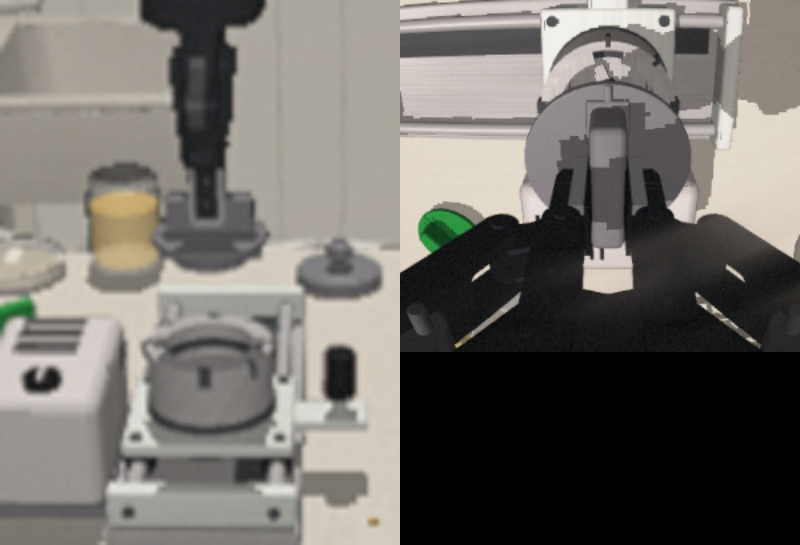

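```bash
python3 - <<'E'
from h import *
t=np.array([.5779,.1467,.1843])
f=dict(np.load("wrist2.npz")); P=wpts(f)
for nm,z,r,c0 in(("lid top",t[2]-.0085,.037,t[:2]),("cup rim",.097,.042,np.array([.58,.147]))):
    Q=P[(abs(P[:,2]-z)<.005)]; d=np.hypot(*(Q[:,:2]-c0).T); Q=Q[(d<r+.007)&(d>r-.02)]
    a=np.degrees(np.arctan2(Q[:,1]-c0[1],Q[:,0]-c0[0])); E=[]
    for k in range(-180,180,6):
        S=Q[(a>=k)&(a<k+6)]
        if len(S)>4:
            i=np.argsort(np.hypot(*(S[:,:2]-c0).T))[int(.95*len(S))-1]; E.append(np.append(S[i],k))
    E=np.array(E)
    if len(E)<5: print(nm,len(E)); continue
    s=least_squares(lambda q:np.hypot(E[:,0]-q[0],E[:,1]-q[1])-r,c0,loss="soft_l1",f_scale=.001)
    print(nm,len(E),s.x.round(4),np.round(np.median(Q[:,2]),4),E[:,3].astype(int)); print(np.round(s.fun*1000,1))
for n in("scene","side"):
    Q=allpts(dict(np.load(n+"2.npz"))); c=(.58,.147)
    for _ in range(4): k,c=circ(Q,.042,c,.062,.095,.008)
    print(n,k,c)
E
```

```text
lid top 43 [0.5787 0.1459] 0.175 [-180 -174 -168 -162 -156 -150 -144 -138 -132 -126 -120 -114 -108 -102
  -96  -90  -84  -78  -72  -66  -60   48   54   60   66   72   78   84
   90   96  102  108  114  120  126  132  138  144  150  156  162  168
  174]
[ 0.   0.   0.1  0.1 -0.2  0.1  0.  -0.3 -0.4 -0.7 -1.2 -0.9 -0.8 -0.8
 -1.5 -1.2 -1.3 -1.4 -1.2 -1.2 -1.1 -1.1 -0.7 -1.2 -1.3 -1.5 -1.2 -1.3
 -0.9 -0.8 -0.8 -0.7 -0.8 -0.6 -0.5  0.  -0.   0.  -0.1 -0.   0.1  0.2
  0.1]
cup rim 33 [0.5813 0.1463] 0.0966 [-180 -174 -168 -162 -156 -150 -144 -138 -132 -126 -120 -114 -108 -102
  -96  -90   78   84   90   96  102  108  114  120  126  132  138  144
  150  156  162  168  174]
[ 0.2  0.1  0.2  0.1  0.  -0.1 -0.2  0.1 -0.2 -0.3 -0.3 -0.5  0.1 -0.3
  2.3  2.5  1.7  1.5  1.2 -0.7 -0.8 -0.7 -0.6 -0.4  0.6  1.8 -0.2 -0.2
 -0.2 -0.1 -0.1 -0.1  1.7]
scene 340 [0.5798 0.1465]
side 541 [0.5804 0.1474]
```

Emit:
jog_arm(
  moves=[
    [[0,-0.3,0,1,0,0,0],[0,0,0,2,0,0,0],[0,0,0,2,0,0,0],[0,0,0,1,0,0,0],[0,0,0,0.3,0,0,0],[0,0,0,0.3,0,0,0],[0,0,0,0,0,0,0]],
  ],
)

```text
time: 12.7
tool_pos: [0.5813, 0.1463, 0.1182]
tool_rot: [-0.0, 0.019, 1.0, -0.0]
contact_force: [-0.9, 0.2, -1.6]
gripper_width: 0.15
grasp_force: 59.0
```

Emit:
jog_arm(
  moves=[
    [[0,0,0,0.2,0,0,0],[0,0,0,0.2,0,0,0],[0,0,0,0,0,0,0]],
  ],
)

```text
time: 12.95
tool_pos: [0.5815, 0.1463, 0.1148]
tool_rot: [0.0, 0.018, 1.0, 0.0]
contact_force: [-0.2, -0.5, -1.7]
gripper_width: 0.143
grasp_force: 59.0
```

Emit:
jog_arm(
  moves=[
    [[0,0,0,0.15,0,0,0],[0,0,0,0.1,0,0,0],[0,0,0,0,0,0,0]],
  ],
)

```text
time: 13.2
tool_pos: [0.5815, 0.1463, 0.112]
tool_rot: [0.0, 0.018, 1.0, 0.0]
contact_force: [0.7, 0.3, -0.3]
gripper_width: 0.148
grasp_force: 59.1
```

Emit:
jog_arm(
  moves=[
    [[0,0,0,0.1,0,0,0],[0,0,0,0.1,0,0,0],[0,0,0,0,0,0,0]],
  ],
)

```text
time: 13.45
tool_pos: [0.5818, 0.1465, 0.112]
tool_rot: [0.0, 0.018, 1.0, 0.0]
contact_force: [-3.3, -0.4, 7.7]
gripper_width: 0.144
grasp_force: 60.2
```

Emit:
jog_arm(
  moves=[
    [[0,0.05,0,-0.1,0,0,0.05],[0,0,0,0,0,0,0.09],[0,0,0,0,0,0,0.09],[0,0,0,0,0,0,0.09],[0,0,0,0,0,0,0.09],[0,0,0,0,0,0,0],[0,0,0,0,0,0,0]],
  ],
)

```text
time: 14.03
tool_pos: [0.5815, 0.1466, 0.112]
tool_rot: [0.001, 0.22, 0.975, 0.0]
contact_force: [-0.7, 1.5, 4.9]
gripper_width: 0.145
grasp_force: 59.8
```

Emit:
jog_arm(
  moves=[
    [[0,0,0,0,0,0,0.09],[0,0,0,0,0,0,0.09],[0,0,0,0,0,0,0.09],[0,0,0,0,0,0,0.09],[0,0,0,0,0,0,0],[0,0,0,0,0,0,0],[0,0,0,0,0,0,0]],
  ],
)

```text
time: 14.62
tool_pos: [0.5815, 0.1464, 0.112]
tool_rot: [0.001, 0.391, 0.92, 0.0]
contact_force: [-1.0, -0.0, 5.1]
gripper_width: 0.15
grasp_force: 59.9
```

```bash
python3 - <<'E'
from h import *
s=state(); q=s["tool_rot"]; t=s["tool_pos"]; print(s["time"],t.round(4),"tool y deg",np.degrees(2*np.arctan2(q[2],q[1]))-90,s["contact_force"].round(1),s["ft_torque"].round(3))
fs={n:grab_frame(n) for n in("wrist","side","scene")}
P=wpts(fs["wrist"]); d=np.hypot(P[:,0]-t[0],P[:,1]-t[1]); B=P[(d<.034)&(P[:,2]>.120)&(P[:,2]<.133)]
B=P[(d<.034)&(abs(P[:,2]-.128)<.003)]; print("bar",len(B),cv2.minAreaRect(B[:,:2].astype(np.float32)))
F=P[(d<.036)&(d>.015)&(abs(P[:,2]-.103)<.006)]; print("flange z",np.median(F[:,2]))
for n in("side","scene"):
    c=(.58,.147); Q=allpts(fs[n])
    for _ in range(4): k,c=circ(Q,.042,c,.062,.095,.008)
    print(n,k,c)
a=cv2.resize(fs["side"]["color"][110:240,190:290],(400,520),interpolation=2); b=cv2.resize(fs["wrist"]["color"][60:320,120:390],(400,385)); b=np.vstack([b,np.zeros((135,400,3),np.uint8)])
cv2.imwrite("pics/e.png",np.hstack([a,b]))
E
```

```text
14.6167 [0.5815 0.1464 0.112 ] tool y deg 43.98561736508694 [-1.  -0.   5.1] [ 0.099  0.105 -0.012]
bar 2683 ((0.5794799327850342, 0.14569559693336487), (0.03642375022172928, 0.05367039144039154), 20.819995880126953)
flange z 0.1027163713612749
side 431 [0.5804 0.1468]
scene 278 [0.5804 0.1475]
```

View pics/e.png

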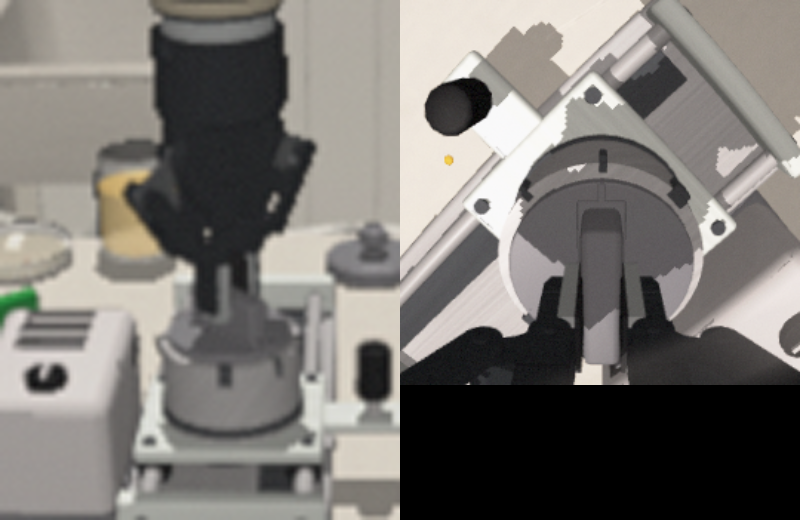

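The wrist view shows the handle bar pointing straight at the middle rib (pulse), with the flange level at 0.103 m, so the lid is seated. The side view shows the lid down in the cup. One check is left: the carriage position against the hub, using the stored frames.

```bash
python3 - <<'E'
from h import *
yaw=-.037; ex=np.array([np.cos(yaw),np.sin(yaw)]); ey=np.array([-ex[1],ex[0]]); c=np.array([.580,.15])
def ray(f,u,v,z):
    R=np.array(f["R"]);t=np.array(f["t"]); o=-R.T@t; d=R.T@np.array([(u-f["cx"])/f["fx"],(v-f["cy"])/f["fy"],1]); return (o+d*(z-o[2])/d[2])
f=dict(np.load("side0.npz"))
for nm,u,v in(("ring",246.8,221.8),("ringtop",246.8,215.5),("ringbot",246.8,226.2),("ridge1",260,219),("ridge2",260,222.5)):
    p=ray(f,u,v,.019); print(nm,np.round([(p[:2]-c)@ex,(p[:2]-c)@ey],4))
f=dict(np.load("wrist0.npz")); P=wpts(f); X=(P[:,:2]-c)@ex; Y=(P[:,:2]-c)@ey; m=(abs(X)<.05)&(Y>.06)&(Y<.12)&(P[:,2]>.038)&(P[:,2]<.05)
print("w0 +blk",m.sum(),np.round(np.percentile(Y[m],[1,5,50,95,99]),4) if m.sum() else"")
f=grab_frame("wrist"); P=wpts(f); X=(P[:,:2]-c)@ex; Y=(P[:,:2]-c)@ey
m=(abs(X)<.05)&(Y>.06)&(Y<.12)&(P[:,2]>.038)&(P[:,2]<.05); print("w now +blk",m.sum(),np.round(np.percentile(Y[m],[1,5,50,95,99]),4))
d=(P[:,:2]-c); m=(abs(P[:,2]-.055)<.006)&(abs(X)<.055)&(abs(Y)<.07); print("plate Y",np.round(np.percentile(Y[m],[.5,1,99,99.5]),4))
m=(abs(P[:,2]-.0965)<.004)&(abs(np.hypot(X,Y+.003)-.042)<.006); print("cup out Y max",np.round(np.percentile(Y[m],[99,99.9]),4))
for z0 in (.07,): 
    for k in(0,1):
        s="scene side".split()[k]; Q=allpts(dict(np.load(s+"2.npz"))); x=(Q[:,:2]-c)@ex;y=(Q[:,:2]-c)@ey
        m=(abs(Q[:,2]-.057)<.006)&(abs(x)<.055)&(abs(y)<.07); print(s,"plate Y",np.round(np.percentile(y[m],[.5,1,99,99.5]),4))
# hub in img0 cam crops via ring darkness
g=dict(np.load("side0.npz"))["color"][205:240,230:266].mean(2).astype(int); print(g[6:26,8:26])
E
```

```text
ring [ 0.0035 -0.0051]
ringtop [ 0.006  -0.0369]
ringbot [0.0019 0.0161]
ridge1 [-0.0287 -0.0194]
ridge2 [-0.0295 -0.0021]
w0 +blk 532 [0.0847 0.0859 0.094  0.0982 0.0986]
w now +blk 2444 [0.0837 0.0841 0.0901 0.0967 0.0975]
plate Y [-0.0464 -0.0459  0.0399  0.0401]
cup out Y max [0.0404 0.0412]
scene plate Y [-0.0513 -0.0494  0.0327  0.0363]
side plate Y [-0.0078 -0.0048  0.0415  0.0417]
[[101 101 103 100 101 101 101 102 101 100  99 100  98 100  99 100 101 100]
 [100 101 102 103 101 102 101 101 100 101 100  97  98 100  99 100 101 100]
 [105 103 102 101 101 102 103 102 100 100 100  98  98 100 100 100 102 100]
 [136 115 104 101 101 101 102 102  99  94  86  92  98  99 100 100 101 100]
 [149 122 103 102  97  94  96  99  99  81  65  80  92  97 100 102 101  97]
 [106 103 102 101  93  77  82  94  94  80  70  85  93  94  97 100 103  89]
 [101 102 101  95  89  77  76  93  91  80  75  94 101  83  84  96 101  90]
 [101  98  89  76  80  94  94  98  95  77  70  96 103  74  58  77  96  99]
 [102  89  63  50  74 100 106 108 111 103  99 109 105  72  47  51  80 111]
 [ 96  74  51  48  71 101 114 120 123 124 122 116 101  70  48  47  67 104]
 [ 91  66  51  47  62  89 109 120 124 125 123 109  86  59  48  45  62  93]
 [ 94  66  49  47  50  66  82  99 104 105 103  83  60  49  47  52  85 115]
 [101  77  56  50  49  51  51  53  56  56  55  52  50  48  51  58 105 119]
 [103  91  69  55  52  52  51  50  50  49  52  50  52  54  60  76  98  84]
 [102 101  88  76  65  61  60  59  59  58  58  62  63  74  86  98  91  66]
 [101 102 100  95  87  83  80  77  79  79  81  82  87  98 103 105  89  62]
 [100 101 101 101 101 101 101 101 100 101 102 102 102 102 104 104  86  58]
 [101 100 101 103 103 102 100 101 102 102 102 102 101 103 105 105  83  57]
 [100 100 101 104 102 101 101 101 101 103 101 101 101 101 103 104  80  53]
 [101 100 101 103 101 101 100 101 102 102 100 101 101 102 103 103  80  55]]
```

Emit:
jog_arm(
  moves=[
    [[0,0.07,0.07,0,0,0,0.02],[0,0,0,0,0,0,0],[0,0,0,0,0,0,0]],
  ],
)

```text
time: 15.07
tool_pos: [0.5815, 0.1471, 0.112]
tool_rot: [0.001, 0.4, 0.917, 0.0]
contact_force: [-0.5, -0.1, 5.2]
gripper_width: 0.147
grasp_force: 59.9
```

Emit:
jog_arm(
  moves=[
    [[0,0.07,0.07,0,0,0,0],[0,0,0,0,0,0,0],[0,0,0,0,0,0,0]],
  ],
)

```text
time: 15.32
tool_pos: [0.5816, 0.1476, 0.112]
tool_rot: [0.001, 0.4, 0.917, -0.0]
contact_force: [-0.7, -3.1, 5.5]
gripper_width: 0.146
grasp_force: 60.0
```

Emit:
jog_arm(
  moves=[
    [[0,-0.03,-0.03,0,0,0,0],[0,0,0,0,0,0,0],[0,0,0,0,0,0,0],[0,0,0,0,0,0,0]],
  ],
)

```text
time: 15.65
tool_pos: [0.5815, 0.1475, 0.112]
tool_rot: [0.001, 0.4, 0.917, 0.0]
contact_force: [-1.9, -1.7, 5.7]
gripper_width: 0.143
grasp_force: 59.9
```

```bash
python3 -c "
from h import *
s=state(); q=s['tool_rot']; print(s['tool_pos'],np.degrees(2*np.arctan2(q[2],q[1]))-90,s['contact_force'],s['grasp_force'])
print(job_done())"
```

```text
[0.58154065 0.14752774 0.11195641] 42.850291951382815 [-1.85295339 -1.69923277  5.7390277 ] 59.949654936790466
the job is handed in; nothing more can be done
None
```

The job is handed in at about 16 s, with no verdict returned: the lid is seated, turned 45° clockwise to the pulse rib and still gripped, and the carriage resists pushes both ways like a closed detent, though it measured about 2–4 mm short of my estimate of the drive station.

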